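# Swing the clamped bench magnifier over the heatsink and lock it again

## Robot

A 6-joint arm with a two-finger parallel gripper is mounted at the origin on the work surface; the furniture and walls round the work are solid. World frame = base frame: x ahead of the robot, y to its left, z up, the work surface at z = 0. Lengths are in mm, angles in degrees, forces in N, time in s.
With the tool pointing down it reaches from about 350 to 850 mm from the base axis. Payload 8.1 kg.
Tool frame: the origin (TCP) lies midway between the tips of the shut fingers; the grasp point (between the pads) lies 19 mm behind it; z points along the fingers, y is the line along which they close (so a half turn about z gives the same grasp; the last joint's range is limited). The gripper opens to 85 mm and grips with 20 to 120 N. Pads are 22 mm wide; open, the fingers measure 114 mm over their backs; the gripper's body (76 mm by 85 mm) begins 54 mm behind the grasp point. The pads swing forward as they close: fully open they stand 13 mm farther back than shut.
Start: joints at [-81.44, 7.471, 85.268, -0, 87.261, -4.893], TCP at [139.609, -583.536, 231.292] pointing down, gripper open.
Joint ranges: [-169.43, 169.43], [-51.17, 129.36], [1.28, 143.12], [-76.62, 256.62], [0, 156.53], [-152.29, 152.29]. Speed limits (degrees/s): [136.94, 136.94, 159.86, 180, 180, 180].

## Interface

Orientations are given as [roll, pitch, yaw] about the fixed x, y, z axes, in that order (R = Rz(yaw) Ry(pitch) Rx(roll)).
In Python, from bench import r gives the robot as it stands.
- The arm moves only by the tool send_path, called after "Request:" as name(argument=value, ...) on one line, values as JSON. Schema: {"type":"object","properties":{"increments":{"type":"string"},"clamp_n":{"type":"number"},"only":{"type":"string"},"quiet":{"type":"boolean"},"lines":{"type":"string"}},"required":["increments"],"additionalProperties":false}. increments is a string of 1 to 8 rows, parted by a bar, with the numbers parted by spaces; each row has 7 numbers: a rotation vector rx, ry, rz in degrees, then dx, dy, dz in mm, then the finger opening in mm; each row is the pose to reach, as a shift and turn from the pose commanded when the call began, along the tool's axes at that moment; what a row does not reach only later rows make up. A row lasts 1/8 s, in which the tool goes at most 62.5 mm and 10.7 degrees, less where a joint would pass 70% of its speed; a pose out of reach is approached as far as the arm can. The fingers move at their own pace and stop on an object; clamp_n is the grip in N (left out, the last holds). Time passes only in rows, so rows that do not move let the fingers close. The tool returns the time, the measured TCP pose, the force, the opening and the grip force at its end. only (a regular expression) keeps the lines of the reply that match it, lines (a string "A,B") keeps lines A to B, and quiet returns only ok. Input that does not fit is refused with a message, and nothing moves.
- r.sense(): the state, without advancing time (a new reading comes with each control period).
- r.snapshot(name): name is "side" or "top" or "wrist"; returns a dict with "pixels" (384x512x3 uint8, blue, green, red), "fx", "fy", "cx", "cy" (pixels), "pose" (4x4, takes a point from camera to world coordinates). Camera axes: x right, y up, looking along -z (the intrinsics and any distortion apply to the point x, -y, -z); pixel columns grow to the right and rows downward; lengths in mm; the calibration is good to about 2 mm. The wrist camera is an equidistant fisheye: a pixel r from the principal point sees the ray r / f radians off the axis. A picture is of the moment at which its call begins. There is no depth.
- r.hand_in(): hands the job in; it is judged then, once.
The state is a dict: "time": time; "joint_pos": joint angles; "qd": joint speeds; "joint_efforts": joint torques, N m; "tool_pos": TCP position; "tcp_rot": TCP orientation; "ft_force": force on the tool from outside, world axes, zero at the start; "wrist_torque": the same for the moment, N m; "finger_gap": finger opening in mm; "grip_force": force on a finger pad.
Only numpy, scipy, OpenCV 4.12 (cv2) and the standard library are available. Lean on these libraries where they do the work, as an engineer would, in place of code of your own. Each camera call takes 0.05 s, during which the arm holds its last target. There are 200 camera calls.

## Task

The bench magnifier is clamped in its stand: back its slanted wing screw off just enough to free the post (no more than half a turn), then swing the magnifier by its upright black handle until the lens is centred over the finned heatsink, and screw the clamp up firmly again so that the magnifier is locked there. Do not force the magnifier round while it is clamped, and leave the heatsink, the tape roll and the other things on the bench where they are.

Things in the scene. Friction and masses are not known exactly. Their poses are not given: they have to be found in the camera images.
- stand: Grey magnifier stand, fixed to the bench: round foot plate 136 mm across and 18 mm high, with a lug and threaded bush on its -x side. Origin on the post's vertical axis at the bench top; z up; -x points to the side on which the wing screw leans out.
- screw (a joint): Turn of the wing screw, rad: 0 = tight as found (starts at 0 to 0.08), positive = unscrewed, anticlockwise seen from outside. Right-hand thread, feed 2 mm per rad: the spindle presses on the post's steel dome below about 0.3, is clear of it above 0.4; hard stop at -0.15. About 0.25 N m turns it, 0.4 N m tightens it to 0; it stays where it is left.
- wing (a point): Middle of the wing: dark steel bar 72 long, 14 thick, 28 mm deep along the screw axis, 30 mm free beside it; behind it a 12 mm spindle. In the stand's frame it lies at (-0.074, 0, 0.127) m. Site z = outward screw axis = stand (-0.574, 0, 0.819), 35 deg off vertical; at screw 0 point x = stand (0.819, 0, 0.574), y = stand y; it turns with the screw. Bar's length: point (0.878, -0.479, 0).
- boom (a joint): Swing of the magnifier about the post's vertical axis in rad: 0 = arm along the stand's +x, positive to the stand's +y (anticlockwise from above). Stops at -1.5 and 1.5. When the screw is slack it turns with little friction (0.05 N m) and stays where it is left.
- handle (a point): Middle of the grip of the magnifier's upright black handle: round, 22 mm across, standing on the arm 88 mm from the post axis, its grip from 154 to 200 mm above the bench (a 28 mm collar below that); the point is 182 mm above the bench. The arm (18 mm wide, aluminium) has its top at 149 mm; the post head, 38 mm across, at 160 mm.
- lens (a point): Centre of the round magnifier lens (black rim 100 mm across, clear glass), 160 mm from the post axis along the arm and 139 mm above the bench.
- heatsink: Aluminium finned heatsink lying loose on the bench, block 66 x 66 mm, 34 mm high (90 mm over its clips), about 160 mm from the post axis to one side of the stand. Origin at the centre of its underside. To be looked at; not to be moved.
- tape: Roll of black tape lying loose and flat on the bench, 62 mm across, 19 mm high, about 160 mm from the post axis on the other side of the stand. Origin at the centre of its underside. Not to be moved.
- drive: Hard disk drive lying flat, 150 x 102 x 26 mm, bystander. Origin at the centre of its underside.
- screw_tub: Red open parts tub with screws, 71 x 105 x 41 mm, bystander. Origin at the centre of its underside.

How it is judged:
By the outcome, as a careful person would: the job done as asked, in the order asked, and still so for the second after the job is handed in, with the robot touching nothing.
It also fails if it takes over 64 s, if anything falls off the work surface, if the arm or the gripper's body presses on something with over 40 N, if the wrist force passes 120 N, or if a joint passes its speed limit or range.

## Working session

There is one attempt and no reset: what is moved stays moved. The work goes in short steps, Python scripts to look and compute and a tool call to move; the robot and the scene stay as the last step left them, time stands still between calls to the robot, and variables do not carry over. Pictures are saved under pics/ and viewed, at most 10 in all, crops included, and the job is handed in when it is done.

```bash
ls; mkdir -p pics; python3 - <<'E'
from bench import r
import cv2,numpy as np
a=r.snapshot("top");b=r.snapshot("side")
cv2.imwrite("pics/top1.png",a["pixels"]);cv2.imwrite("pics/side1.png",b["pixels"])
for s in(a,b):print(s["fx"],s["fy"],s["cx"],s["cy"],np.round(s["pose"],3).tolist())
s=r.sense();print(s)
E
```

```text
bench.py
pics
407.8522189334151 407.8522189334151 256.21617879413105 189.71792049764065 [[-0.008, 0.987, -0.159, 382.262], [-1.0, -0.009, -0.005, 24.304], [-0.007, 0.159, 0.987, 1478.701], [0.0, 0.0, 0.0, 1.0]]
362.1822808818452 362.1822808818452 248.47546389692204 190.5786636965277 [[-1.0, 0.01, 0.01, 581.908], [0.004, -0.464, 0.886, 887.076], [0.013, 0.886, 0.464, 570.111], [0.0, 0.0, 0.0, 1.0]]
{'time': 0.1, 'joint_pos': array([-8.14396611e+01,  7.51205459e+00,  8.53232724e+01, -1.46581279e-03,
        8.72624843e+01, -4.89498130e+00]), 'qd': array([ 0.08775234, -0.10639929, -0.04111656, -0.07906166,  0.00519413,
        0.03369519]), 'joint_efforts': array([-2.60297247e-04, -5.70950282e+01, -5.01943445e+01, -3.71423357e-04,
        7.99123227e-03,  2.37080934e-05]), 'tool_pos': array([ 139.53005154, -583.03292812,  230.33383355]), 'tcp_rot': array([-1.79902421e+02, -6.88751713e-03,  1.34553856e+01]), 'ft_force': array([ 0.37352872,  0.36046075, -0.27225358]), 'wrist_torque': array([-0.01018746,  0.0548807 ,  0.04486766]), 'grip_force': 0.0, 'finger_gap': 85.40814901451235}
```

View pics/top1.png

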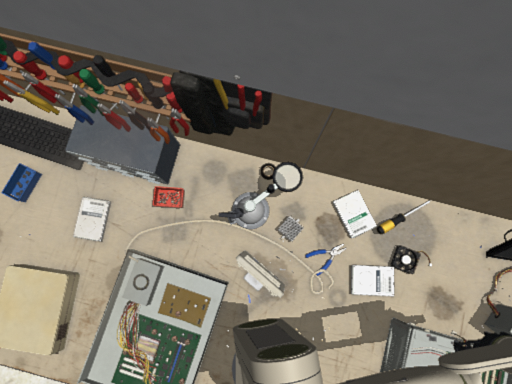

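View pics/side1.png

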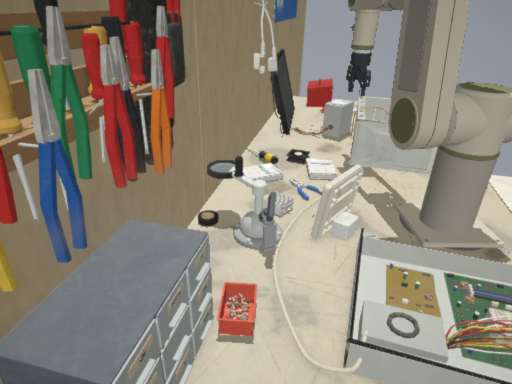

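Top: stand foot near (250,210), lens rim (288,177), heatsink (289,228), tape (268,171), wing near (230,215). Side: foot (260,230), wing (268,215), handle (239,165), lens (223,169).

```bash
cat > h.py <<'E'
import cv2,numpy as np
from scipy.spatial.transform import Rotation as R
def ray(s,u,v):
    d=np.array([(u-s["cx"])/s["fx"],-(v-s["cy"])/s["fy"],-1.]);P=np.array(s["pose"])
    return P[:3,3],P[:3,:3]@d
def onz(s,u,v,z):
    o,d=ray(s,u,v);return o+d*(z-o[2])/d[2]
def proj(s,p):
    P=np.array(s["pose"]);c=P[:3,:3].T@(np.array(p)-P[:3,3])
    return s["cx"]-s["fx"]*c[0]/c[2], s["cy"]+s["fy"]*c[1]/c[2]
E
python3 - <<'E'
import cv2,numpy as np
a=cv2.imread("pics/top1.png")[150:250,205:315];b=cv2.imread("pics/side1.png")[140:260,190:310]
a=cv2.resize(a,None,fx=5,fy=5,interpolation=2);b=cv2.resize(b,None,fx=4,fy=4,interpolation=2)
cv2.imwrite("pics/c1.png",a);cv2.imwrite("pics/c2.png",b)
E
```

```text
(no output)
```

View pics/c1.png

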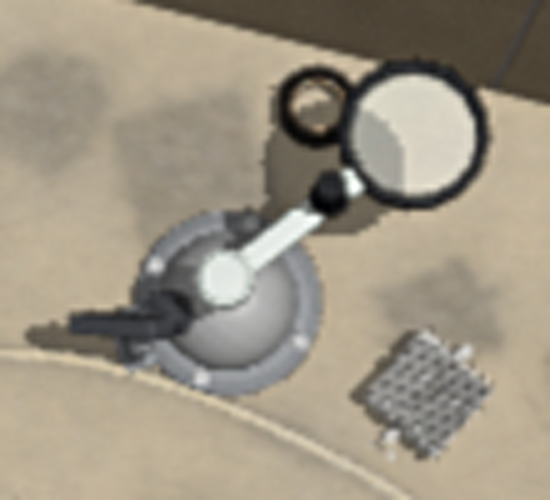

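View pics/c2.png

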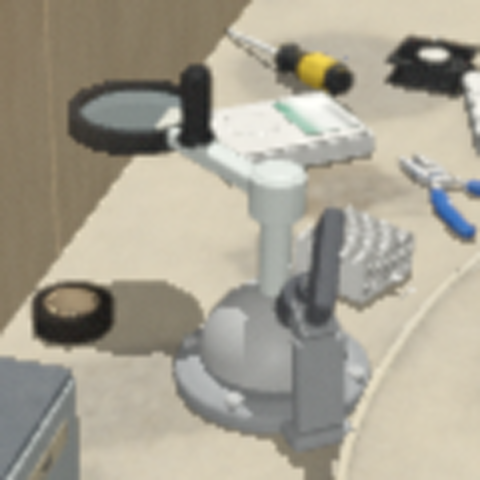

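Crop 1 (÷5 + (205,150)): foot centre (228,303), post head (226,277), lens (415,134), handle top (328,192), tape (318,107), heatsink top centre (425,393), wing bar from (72,322) to (185,315). Crop 2 (÷4 + (190,140)): wing bar is seen near edge-on, about (327,210)–(318,315), lug below it.

```bash
python3 - <<'E'
from bench import r
from h import *
t=r.snapshot("top");s=r.snapshot("side")
T=lambda x,y:(205+(x-2)/5,150+(y-2)/5)
f=onz(t,*T(228,303),14);h=onz(t,*T(226,277),160);l=onz(t,*T(415,134),142);k=onz(t,*T(328,192),200);hs=onz(t,*T(422,393),34);tp=onz(t,*T(318,107),15)
O=(f+h)[:2]/2
for n,p in dict(foot=f,head=h,lens=l,handle=k,hs=hs,tape=tp).items():
    d=p[:2]-O;print(n,p.round(1),np.hypot(*d).round(1),np.degrees(np.arctan2(d[1],d[0])).round(1))
g=lambda x,y:(190+(x-1.5)/4,140+(y-1.5)/4)
print("side head",onz(s,*g(278,172),160),"foot",onz(s,*g(272,372),16))
# wing middle by stand yaw
for yaw in range(-130,-30,10):
    c,si=np.cos(np.radians(yaw)),np.sin(np.radians(yaw))
    w=[O[0]-74*c,O[1]-74*si,127]
    u,v=proj(t,w);p,q=proj(s,w);print(yaw,round((u-205)*5+2),round((v-150)*5+2),round((p-190)*4),round((q-140)*4))
# masked lens: black rim ellipse
E
```

```text
foot [544.1  54.7  14. ] 1.0 116.1
head [545.   52.9 160. ] 1.0 -63.9
lens [642.1 -73.3 142. ] 160.3 -52.5
handle [593.8 -13.1 200. ] 83.1 -53.6
hs [476.8 -82.4  34. ] 152.1 -116.4
tape [687.6 -12.   15. ] 157.5 -24.7
side head [545.76941969  59.69772131 160.        ] foot [546.38525549  73.28533467  16.        ]
-130 141 214 203 254
-120 130 230 220 260
-110 122 247 239 265
-100 117 266 259 268
-90 115 285 281 269
-80 116 304 302 268
-70 121 322 322 266
-60 130 340 340 262
-50 141 356 357 256
-40 154 369 370 249
```

```bash
cat >> h.py <<'E'
O=np.array([545.,54.,0]);PSI=-70.
def S(v): return R.from_euler('z',PSI,degrees=True).apply(v)
def W(v): return O+S(v)
AX=np.array([-.574,0,.819])
def wing_R(turn=0):   # tool rot for wing grasp, turn = screw deg
    z=-S(AX); y=S([.392,.878,.275]); y-=z*(y@z); y/=np.linalg.norm(y); z/=np.linalg.norm(z)
    return R.from_rotvec(-z*turn,degrees=True)*R.from_matrix(np.c_[np.cross(y,z),y,z])
def wing_tcp(back): # back: grasp point this far outward of wing middle
    return W([-74,0,127])+S(AX)*(back-19)
def row(s,p,Rt):
    R0=R.from_euler('xyz',s["tcp_rot"],degrees=True)
    d=R0.inv()*Rt
    return np.r_[d.as_rotvec(degrees=True),R0.inv().apply(np.array(p)-s["tool_pos"])].round(1).tolist()
E
python3 - <<'E'
from bench import r
from h import *
s=r.sense();print(wing_tcp(120),row(s,wing_tcp(120),wing_R()))
E
```

```text
[499.8622336  178.01499394 209.719     ] [-33.0, -17.1, -65.7, 527.5, -656.5, 21.7]
```

Request:
send_path(increments="0 0 0 0 0 -60 85 | -3 -2 -7 50 -60 -100 85 | -33 -17.1 -65.7 400 -500 -100 85 | -33 -17.1 -65.7 400 -500 -100 85 | -33 -17.1 -65.7 400 -500 -100 85 | -33 -17.1 -65.7 400 -500 -100 85 | -33 -17.1 -65.7 400 -500 -100 85 | -33 -17.1 -65.7 400 -500 -100 85", clamp_n=60)

```text
time: 1.2
tool_pos: [317.5, -217.7, 327.1]
tcp_rot: [162.1, 26.6, 69.8]
ft_force: [0.4, -0.2, 0.3]
finger_gap: 85.2
grip_force: 0.0
```

```bash
python3 - <<'E'
from bench import r
from h import *
s=r.sense();print(s["joint_pos"].round(1),row(s,wing_tcp(120),wing_R()))
E
```

```text
[-18.2 -51.1 125.7 -25.9  86.8  -5.1] [-3.7, -1.7, -6.6, 441.0, 60.5, -74.3]
```

Request:
send_path(increments="-4 -2 -7 441 60 -74 85 | -4 -2 -7 441 60 -74 85 | -4 -2 -7 441 60 -74 85 | -4 -2 -7 441 60 -74 85 | -4 -2 -7 441 60 -74 85 | -4 -2 -7 441 60 -74 85 | -4 -2 -7 441 60 -74 85 | -4 -2 -7 441 60 -74 85")

```text
time: 2.2
tool_pos: [500.7, 178.4, 207.2]
tcp_rot: [161.7, 30.6, 76.7]
ft_force: [0.0, -0.5, 0.1]
finger_gap: 84.9
grip_force: 0.0
```

```bash
python3 - <<'E'
from bench import r
from h import *
s=r.sense();print(s["joint_pos"].round(1),row(s,wing_tcp(120),wing_R()))
w=r.snapshot("wrist");cv2.imwrite("pics/w1.png",w["pixels"]);print(w["fx"],w["cx"],w["cy"])
E
```

```text
[ 36.1   6.5  95.9 -33.6  89.   48.4] [-0.0, 0.3, 0.5, -1.8, -0.1, -2.0]
297.3186396354542 252.1273741937826 192.1373567681975
```

View pics/w1.png

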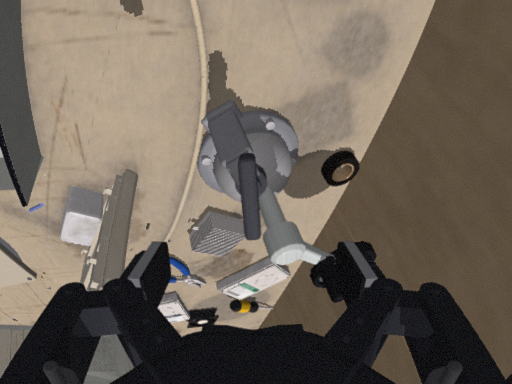

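Wrist view: wing bar seen face-on at (249,195), from (248,155) to (252,238), parallel to the finger plane; tape (340,168), heatsink (218,230), lens out of the way to the lower right.

```bash
cat >> h.py <<'E'
def fproj(s,p):
    P=np.array(s["pose"]);c=P[:3,:3].T@(np.array(p)-P[:3,3]);x,y,z=c[0],-c[1],-c[2]
    rr=np.hypot(x,y);th=np.arctan2(rr,z)
    return s["cx"]+s["fx"]*th*x/rr, s["cy"]+s["fy"]*th*y/rr
def fonz(s,u,v,z):
    a=(u-s["cx"])/s["fx"];b=(v-s["cy"])/s["fy"];th=np.hypot(a,b)
    d=np.array([a/th*np.sin(th),-b/th*np.sin(th),-np.cos(th)]);P=np.array(s["pose"]);d=P[:3,:3]@d
    return P[:3,3]+d*(z-P[2,3])/d[2]
E
python3 - <<'E'
from bench import r
from h import *
w=r.snapshot("wrist");L=np.array([.719,-.479,.504]);M=np.array([-74,0,127])
for k in(-36,0,36):print(k,np.round(fproj(w,W(M+AX*14+L*k)),1))
print("head",np.round(fproj(w,W([0,0,160])),1),"foot",np.round(fproj(w,W([0,0,18])),1),"lug",np.round(fproj(w,W([-68,0,0])),1))
P=np.array(w["pose"]);print(P.round(2).tolist())
print("tape",fonz(w,341,169,19),"hs",fonz(w,220,228,30))
g=cv2.cvtColor(w["pixels"],cv2.COLOR_BGR2GRAY)
for y in(160,170,180,195,210,220,230):print(y,g[y,230:272].tolist())
E
```

```text
-36 [252.1 156.4]
0 [251.8 200.5]
36 [251.5 240.5]
head [289.7 257.7] foot [251.3 162.5] lug [224.4 118.1]
[[0.96, 0.25, -0.13, 487.96], [-0.06, 0.64, 0.76, 318.22], [0.27, -0.72, 0.63, 285.75], [0.0, 0.0, 0.0, 1.0]]
tape [683.06294802  -1.58224903  19.        ] hs [485.40273332 -52.42078818  30.        ]
160 [85, 80, 77, 73, 67, 69, 77, 83, 73, 37, 30, 36, 34, 42, 35, 45, 43, 41, 42, 44, 44, 38, 40, 34, 45, 86, 114, 111, 113, 112, 111, 109, 109, 108, 108, 106, 106, 106, 104, 102, 106, 103]
170 [83, 85, 86, 86, 82, 86, 88, 73, 55, 47, 51, 58, 66, 73, 63, 71, 67, 73, 69, 69, 74, 72, 65, 64, 57, 55, 62, 58, 38, 37, 32, 29, 44, 83, 101, 107, 103, 106, 107, 103, 106, 98]
180 [140, 142, 127, 84, 75, 84, 85, 85, 71, 51, 53, 55, 61, 69, 68, 69, 69, 66, 72, 71, 71, 68, 66, 65, 64, 53, 37, 33, 45, 63, 66, 61, 68, 72, 62, 63, 78, 100, 103, 95, 101, 99]
195 [135, 137, 142, 142, 147, 148, 152, 153, 149, 119, 69, 53, 53, 62, 65, 68, 69, 72, 72, 70, 67, 70, 73, 68, 63, 67, 62, 49, 63, 71, 83, 93, 108, 120, 114, 118, 113, 115, 111, 112, 105, 102]
210 [162, 159, 153, 149, 150, 147, 146, 147, 154, 154, 157, 134, 59, 52, 57, 63, 69, 73, 70, 70, 68, 67, 70, 72, 71, 67, 62, 59, 65, 84, 91, 94, 100, 99, 109, 109, 114, 113, 115, 115, 118, 117]
220 [107, 106, 107, 104, 107, 109, 103, 105, 107, 98, 97, 109, 107, 51, 51, 60, 68, 65, 69, 69, 70, 67, 66, 72, 74, 70, 67, 65, 56, 75, 118, 141, 132, 108, 88, 93, 100, 103, 109, 108, 109, 115]
230 [106, 108, 110, 107, 109, 108, 109, 108, 109, 106, 105, 107, 109, 94, 46, 51, 58, 65, 64, 69, 71, 72, 68, 69, 73, 73, 69, 64, 58, 57, 106, 149, 155, 158, 162, 152, 128, 109, 107, 110, 106, 110]
```

Request:
send_path(increments="0 0 -3.5 -1.5 -1 35 85 | 0 0 -3.5 -1.5 -1 70 85 | 0 0 -3.5 -1.5 -1 95 85 | 0 0 -3.5 -1.5 -1 113 85 | 0 0 -3.5 -1.5 -1 113 85", clamp_n=60)

```text
time: 2.92
tool_pos: [520.7, 112.2, 117.1]
tcp_rot: [163.6, 31.7, 80.4]
ft_force: [0.0, -0.2, 0.2]
finger_gap: 84.7
grip_force: 0.0
```

```bash
python3 - <<'E'
from bench import r
from h import *
s=r.sense();print(s["joint_pos"].round(1),row(s,wing_tcp(4),wing_R(3.5)))
w=r.snapshot("wrist");cv2.imwrite("pics/w2.png",w["pixels"])
E
```

```text
[ 29.2   8.7 103.7 -35.7  77.2  45.3] [-0.1, 0.3, 0.2, 4.3, 1.3, 0.6]
```

View pics/w2.png

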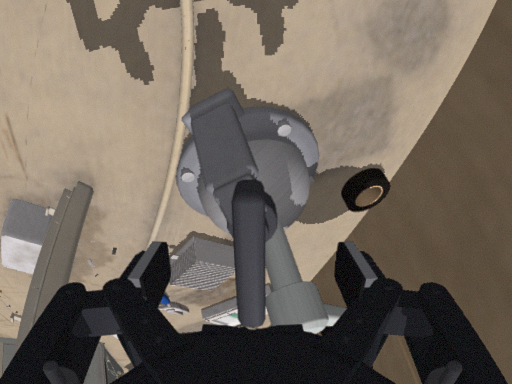

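Bar spans (250,190)–(252,325) and sits between the fingers (inner edges 165 and 340), slightly up of the pad line; shift +3.5 mm in tool x, then close.

Request:
send_path(increments="0 0 0 3.5 0 0 85 | 0 0 0 3.5 0 0 10 | 0 0 0 3.5 0 0 10 | 0 0 0 3.5 0 0 10 | 0 0 0 3.5 0 0 10 | 0 0 0 3.5 0 0 10 | 0 0 0 3.5 0 0 10 | 0 0 0 3.5 0 0 10", clamp_n=60)

```text
time: 3.98
tool_pos: [521.0, 116.7, 116.0]
tcp_rot: [163.6, 31.6, 80.5]
ft_force: [-8.0, 2.4, 5.3]
finger_gap: 13.3
grip_force: 60.0
```

```bash
python3 - <<'E'
from bench import r
from h import *
s=r.sense();print(s["wrist_torque"],row(s,wing_tcp(4),wing_R(3.5)))
E
```

```text
[ 0.17594278  0.79176619 -0.26380235] [-0.1, 0.2, 0.3, -0.1, 1.3, 2.0]
```

Request:
send_path(increments="0 0 -8 0 -0.5 -0.3 10 | 0 0 -16 0 -0.5 -0.6 10 | 0 0 -24 0 -0.5 -0.8 10 | 0 0 -32 0 -0.5 -1.1 10 | 0 0 -32 0 -0.5 -1.1 10 | 0 0 -32 0 -0.5 -1.1 10", clamp_n=60)

```text
time: 4.72
tool_pos: [520.3, 117.1, 116.8]
tcp_rot: [-174.8, 34.9, 118.8]
ft_force: [-8.0, 2.0, 4.8]
finger_gap: 13.2
grip_force: 60.0
```

```bash
python3 - <<'E'
from bench import r
from h import *
s=r.sense();print(s["wrist_torque"],s["joint_pos"].round(1),row(s,wing_tcp(4),wing_R(3.5)))
w=r.snapshot("wrist");cv2.imwrite("pics/w3.png",w["pixels"])
E
```

```text
[ 0.07836696  0.69056855 -0.21044328] [ 29.7   9.1 103.3 -35.6  77.4  13.6] [-0.1, 0.2, 32.3, -0.9, 1.5, 3.1]
```

```bash
cat >> h.py <<'E'
def handle_pose(ang,z): # world angle of boom
    a=np.radians(ang);p=O+[88*np.cos(a),88*np.sin(a),z]
    y=np.array([-np.sin(a),np.cos(a),0]);zz=np.array([0,0,-1.])
    return p,R.from_matrix(np.c_[np.cross(y,zz),y,zz])
E
```

Request:
send_path(increments="0 0 0 0 0 0 50 | 0 0 0 0 0 0 50 | 0 0 0 0 0 0 50 | 0 0 0 0 0 -20 50 | 0 0 0 0 0 -60 50 | 0 0 0 0 0 -110 60 | 0 0 0 0 0 -110 60", clamp_n=30)

```text
time: 5.65
tool_pos: [501.3, 180.3, 212.1]
tcp_rot: [-175.5, 34.8, 118.5]
ft_force: [1.0, 0.1, -0.8]
finger_gap: 60.0
grip_force: 0.0
```

```bash
python3 - <<'E'
from bench import r
from h import *
s=r.sense();print(row(s,*handle_pose(-53,260)))
w=r.snapshot("wrist");cv2.imwrite("pics/w3.png",w["pixels"])
t=r.snapshot("top")["pixels"][150:250,205:315];cv2.imwrite("pics/t3.png",cv2.resize(t,None,fx=5,fy=5))
E
```

```text
[-6.9, 34.4, -9.6, -207.0, -2.2, 86.1]
```

View pics/w3.png

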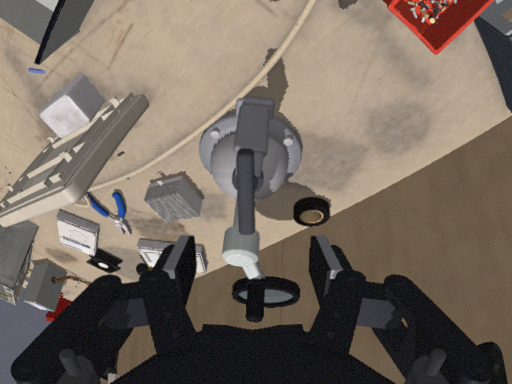

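Wing turned along with the gripper (bar vertical at x≈246, y 150–235); heatsink clear at (173,196), handle (256,300).

Request:
send_path(increments="-2 10 -3 -40 0 -20 60 | -7 34.4 -9.6 -207 -2 86 60 | -7 34.4 -9.6 -207 -2 86 60 | -7 34.4 -9.6 -207 -2 86 60 | -7 34.4 -9.6 -207 -2 86 60 | -7 34.4 -9.6 -207 -2 86 60")

```text
time: 6.5
tool_pos: [596.0, -21.8, 253.5]
tcp_rot: [-179.4, -0.0, 126.7]
ft_force: [0.5, 0.4, 0.0]
finger_gap: 59.9
grip_force: 0.0
```

```bash
python3 - <<'E'
from bench import r
from h import *
s=r.sense();print(s["joint_pos"].round(1),row(s,*handle_pose(-53,260)))
w=r.snapshot("wrist");cv2.imwrite("pics/w4.png",w["pixels"])
print("handle top px",fproj(w,handle_pose(-53,200)[0]),"lens",fproj(w,O+[160*np.cos(np.radians(-53)),160*np.sin(np.radians(-53)),139]),"head",fproj(w,O+[0,0,160]))
E
```

```text
[ -6.8   6.9  83.6  -0.4  90.  -43.5] [-0.6, -0.0, -0.3, 3.3, 4.9, -6.6]
handle top px (np.float64(260.433525086227), np.float64(206.77358671487661)) lens (np.float64(259.1833896817745), np.float64(254.78176865163903)) head (np.float64(259.323576114639), np.float64(82.29847721674608))
```

View pics/w4.png

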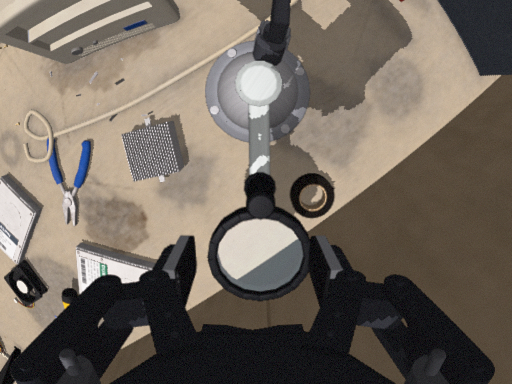

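Handle top (260,207), lens (260,252), head (259,83) agree with prediction within 2–3 px; heatsink top face corners ≈ (122,130),(172,121),(180,171),(131,181).

```bash
python3 - <<'E'
from bench import r
from h import *
w=r.snapshot("wrist");c=[fonz(w,u,v,34)[:2] for u,v in((122,130),(172,121),(180,171),(131,181))]
print(np.round(c,1),[np.linalg.norm(c[i]-c[i-1]).round(1) for i in range(4)])
h=np.mean(c,0);d=h-O[:2];print(h,np.hypot(*d),np.degrees(np.arctan2(d[1],d[0])))
for u,v,z in((260,252,139),(312,197,19),(259,83,160)):
    p=fonz(w,u,v,z)[:2];d=p-O[:2];print(p,np.hypot(*d),np.degrees(np.arctan2(d[1],d[0])))
E
```

```text
[[ 429.5  -84.4]
 [ 480.7  -36.3]
 [ 524.9  -83.2]
 [ 476.3 -135.4]] [np.float64(69.2), np.float64(70.3), np.float64(64.5), np.float64(71.3)]
[477.85978106 -84.817626  ] 154.20162868337488 -115.81109172515212
[639.92518701 -68.74490538] 155.167982925695 -52.28330504208229
[686.67738173 -11.14905609] 155.93870591988545 -24.694906491765558
[544.64576739  55.28684471] 1.3347097219121578 105.39075100650696
```

Request:
send_path(increments="0.6 0 0 3 4.5 0 60 | 0.6 0 0 3 4.5 40 60 | 0.6 0 0 3 4.5 80 60 | 0.6 0 0 3 4.5 87 60 | 0.6 0 0 3 4.5 87 15 | 0.6 0 0 3 4.5 87 15 | 0.6 0 0 3 4.5 87 15 | 0.6 0 0 3 4.5 87 15", clamp_n=25)

```text
time: 7.6
tool_pos: [599.0, -14.8, 170.5]
tcp_rot: [-179.1, 0.1, 126.9]
ft_force: [-1.3, 2.4, 6.9]
finger_gap: 21.3
grip_force: 24.8
```

Request:
send_path(increments="0 0 2 0 -3.1 0 15 | 0 0 4 0.2 -6.1 0 15")

```text
time: 7.85
tool_pos: [593.9, -18.5, 170.5]
tcp_rot: [-179.2, 0.2, 122.8]
ft_force: [-1.3, 2.7, 6.0]
finger_gap: 21.0
grip_force: 24.7
```

Request:
send_path(increments="0 0 4 0.2 -6.1 0 15 | 0 0 8 0.9 -12.2 0 15 | 0 0 12 1.9 -18.3 0 15 | 0 0 16 3.4 -24.3 0 15 | 0 0 20 5.3 -30.1 0 15 | 0 0 24 7.6 -35.8 0 15 | 0 0 28 10.3 -41.3 0 15")

```text
time: 8.72
tool_pos: [553.5, -33.4, 170.5]
tcp_rot: [-179.3, 0.7, 94.7]
ft_force: [2.1, -2.3, 1.6]
finger_gap: 21.4
grip_force: 24.4
```

Request:
send_path(increments="0 0 4 0.2 -6.1 0 15 | 0 0 8 0.9 -12.2 0 15 | 0 0 12 1.9 -18.3 0 15 | 0 0 16 3.4 -24.3 0 15 | 0 0 20 5.3 -30.1 0 15 | 0 0 24 7.6 -35.8 0 15 | 0 0 28 10.3 -41.3 0 15 | 0 0 31.6 13.1 -46.1 0 15")

```text
time: 9.72
tool_pos: [505.7, -24.9, 170.5]
tcp_rot: [-179.7, 1.0, 63.1]
ft_force: [0.4, -7.3, 0.3]
finger_gap: 20.9
grip_force: 24.4
```

```bash
python3 - <<'E'
from bench import r
from h import *
s=r.sense();d=s["tool_pos"][:2]-O[:2];print(np.hypot(*d),np.degrees(np.arctan2(d[1],d[0])))
E
```

```text
88.1442160697729 -116.48019326862436
```

Request:
send_path(increments="0 0 0 0 0 0 15 | 0 0 0 0 0 0 50 | 0 0 0 0 0 0 50 | 0 0 0 0 0 -40 60 | 0 0 0 0 0 -90 60 | 0 0 0 0 0 -90 60")

```text
time: 10.48
tool_pos: [509.3, -22.4, 264.7]
tcp_rot: [180.0, 0.8, 63.3]
ft_force: [1.5, 0.1, 0.2]
finger_gap: 59.9
grip_force: 0.0
```

```bash
python3 - <<'E'
from bench import r
from h import *
t=r.snapshot("top");w=r.snapshot("wrist");cv2.imwrite("pics/w5.png",w["pixels"])
cv2.imwrite("pics/t5.png",cv2.resize(t["pixels"][150:250,205:315],None,fx=5,fy=5))
s=r.sense();print(s["tool_pos"]);d=fonz(w,260,252,139)[:2]-O[:2];print(s["joint_pos"].round(1))
E
```

```text
[507.09218758 -22.12177119 259.9819953 ]
[-7.7 -6.9 96.7 -0.7 90.8 18.9]
```

View pics/w5.png

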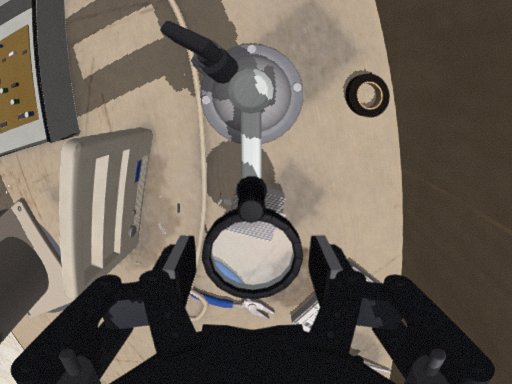

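Lens centre (252,253), head (251,90); heatsink seen through/behind the handle, centred near x≈250, symmetric about the arm.

```bash
python3 - <<'E'
from bench import r
from h import *
w=r.snapshot("wrist");t=r.snapshot("top")
f=lambda p:(p[:2].round(1),np.hypot(*(p-O)[:2]).round(1),np.degrees(np.arctan2((p-O)[1],(p-O)[0])).round(1))
print(f(fonz(w,252,253,139)),f(fonz(w,251,90,160)))
# heatsink edges visible: right corner(286,205), left corner (222,212)?
print("hs predicted",fproj(w,[477.5,-83.5,34]),"head",fproj(w,[545,54,160]),"lens@160,-116",fproj(w,O+[160*np.cos(np.radians(-116)),160*np.sin(np.radians(-116)),139]))
cv2.imwrite("pics/w5c.png",cv2.resize(w["pixels"][165:305,190:320],None,fx=4,fy=4,interpolation=2))
# head+handle vs top image
a=cv2.resize(t["pixels"][150:250,205:315],None,fx=5,fy=5)
b=cv2.resize(w["pixels"][165:305,190:320],(464,500),interpolation=2)
b=cv2.resize(b,(250,270));a[230:,0:0]
c=np.zeros((500,800,3),np.uint8);c[:,:550]=a;c[:270,550:]=b;cv2.imwrite("pics/m5.png",c)
E
```

```text
(array([473.8, -87. ]), np.float64(158.0), np.float64(-116.8)) (array([543.7,  53.2]), np.float64(1.5), np.float64(-147.9))
hs predicted (np.float64(253.82668850852951), np.float64(210.74459711607804)) head (np.float64(251.98567393114004), np.float64(88.40138861484637)) lens@160,-116 (np.float64(254.21702221028173), np.float64(254.7405694302679))
```

View pics/w5c.png

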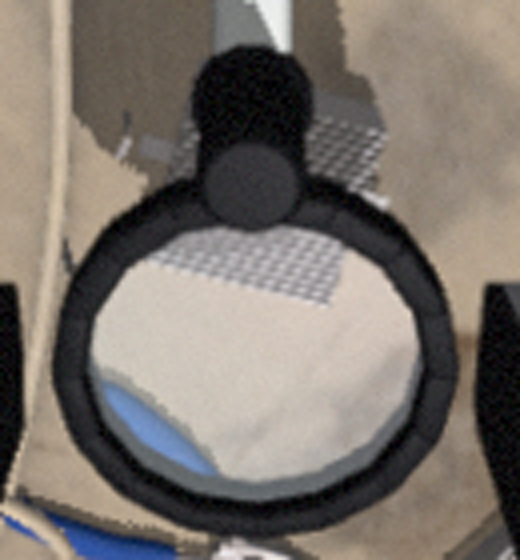

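Heatsink top corners in crop ≈ (150,262),(383,128),(330,303): centre ≈ (256.5,213.7) full-frame, about 3 px to the right of the arm line, so the lens is slightly past. Check numerically.

```bash
cat > m.py <<'E'
from bench import r
from h import *
f=lambda p:(p[:2].round(1),np.hypot(*(p-O)[:2]).round(1),np.degrees(np.arctan2((p-O)[1],(p-O)[0])).round(2))
w=r.snapshot("wrist");t=r.snapshot("top")
print("hs wrist",f(fonz(w,256.5,213.7,34)))
def rim(s,name,guess,un,z):
    g=cv2.cvtColor(s["pixels"],cv2.COLOR_BGR2GRAY);m=(g<75).astype(np.uint8)
    c,h=cv2.findContours(m,cv2.RETR_CCOMP,cv2.CHAIN_APPROX_NONE)
    for i,k in enumerate(c):
        if h[0][i][3]>=0 and len(k)>30:
            e=cv2.fitEllipse(k)
            if np.hypot(e[0][0]-guess[0],e[0][1]-guess[1])<15: print(name,np.round(e[0],1),np.round(e[1],1),f(un(s,*e[0],z)))
q=proj(t,[475,-88,142]);rim(t,"top lens",q,onz,144)
rim(w,"wrist lens",(252,253),fonz,144)
E
python3 m.py
python3 - <<'E'
from h import *
from bench import r
t=r.snapshot("top")
class X(dict):pass
a=cv2.imread("pics/top1.png");g=cv2.cvtColor(a,cv2.COLOR_BGR2GRAY)
f=lambda p:(p[:2].round(1),np.hypot(*(p-O)[:2]).round(1),np.degrees(np.arctan2((p-O)[1],(p-O)[0])).round(2))
# heatsink region in the first top picture: mask of grey (low saturation) vs sandy bench
hsv=cv2.cvtColor(a,cv2.COLOR_BGR2HSV);m=((hsv[...,1]<28)*255).astype(np.uint8);m[:,:274]=0;m[:,308:]=0;m[:212]=0;m[246:]=0
m=cv2.morphologyEx(m,cv2.MORPH_CLOSE,np.ones((3,3),np.uint8))
c=max(cv2.findContours(m,0,1)[0],key=cv2.contourArea);b=cv2.minAreaRect(c);M=cv2.moments(c)
print(b,cv2.contourArea(c));print(f(onz(t,*b[0],28)),f(onz(t,M["m10"]/M["m00"],M["m01"]/M["m00"],28)))
E
```

```text
hs wrist (array([477.2, -88. ]), np.float64(157.4), np.float64(-115.52))
wrist lens [254.7 255.2] [70.2 84.6] (array([475.3, -86.8]), np.float64(157.1), np.float64(-116.34))
((290.1416015625, 228.12391662597656), (19.002561569213867, 25.399465560913086), 41.18592834472656) 344.0
(array([477.4, -86.9]), np.float64(156.3), np.float64(-115.63)) (array([477.3, -86.8]), np.float64(156.2), np.float64(-115.68))
```

Lens is within about 2 mm of the heatsink centre. Back to the wing.

```bash
python3 - <<'E'
from bench import r
from h import *
s=r.sense();print(row(s,[501.3,180.3,213.5],R.from_euler('xyz',[-175.2,34.8,118.6],degrees=True)))
E
```

```text
[-13.4, -33.5, -51.7, 179.5, -94.7, 42.2]
```

Request:
send_path(increments="0 0 0 0 0 -10 60 | -13.4 -33.5 -51.7 179.5 -94.7 42 60 | -13.4 -33.5 -51.7 179.5 -94.7 42 60 | -13.4 -33.5 -51.7 179.5 -94.7 42 60 | -13.4 -33.5 -51.7 179.5 -94.7 42 60 | -13.4 -33.5 -51.7 179.5 -94.7 42 60 | -13.4 -33.5 -51.7 179.5 -94.7 42 60 | -13.4 -33.5 -51.7 179.5 -94.7 42 60")

```text
time: 11.82
tool_pos: [501.0, 181.2, 214.2]
tcp_rot: [-175.2, 34.9, 118.6]
ft_force: [0.0, 0.7, -1.6]
finger_gap: 59.9
grip_force: 0.0
```

```bash
python3 - <<'E'
from bench import r
from h import *
s=r.sense();print(s["joint_pos"].round(1),row(s,[520.3,117.1,116.8],R.from_euler('xyz',[-174.8,34.9,118.8],degrees=True)))
w=r.snapshot("wrist");g=cv2.cvtColor(w["pixels"],cv2.COLOR_BGR2GRAY)
for y in(165,185,210,225):
    x=np.where(g[y,225:275]<78)[0]+225;print(y,x.min() if len(x) else 0,x.max() if len(x) else 0,len(x))
o=cv2.imread("pics/w3.png",0)
for y in(165,185,210,225):
    x=np.where(o[y,225:275]<78)[0]+225;print("old",y,x.min(),x.max(),len(x))
E
```

```text
[ 36.3   6.1  95.6 -33.6  89.4  12.9] [0.3, -0.1, -0.1, 1.9, -3.9, 118.1]
165 238 255 18
185 235 261 27
210 239 254 16
225 239 254 15
old 165 237 261 19
old 185 235 261 27
old 210 238 253 15
old 225 239 254 16
```

Request:
send_path(increments="0 0 0 1 -1.5 35 60 | 0 0 0 1 -1.5 70 60 | 0 0 0 1 -1.5 95 60 | 0 0 0 1 -1.5 112 60 | 0 0 0 1 -1.5 112 60 | 0 0 0 1 -1.5 112 60", clamp_n=60)

```text
time: 12.62
tool_pos: [523.4, 120.2, 124.2]
tcp_rot: [-175.5, 34.9, 118.3]
ft_force: [0.6, 0.1, -0.1]
finger_gap: 60.0
grip_force: 0.0
```

```bash
python3 - <<'E'
from bench import r
from h import *
s=r.sense();print(row(s,[520.3,117.1,116.8],R.from_euler('xyz',[-174.8,34.9,118.8],degrees=True)))
E
```

```text
[0.4, -0.1, -0.4, 3.2, -3.7, 7.1]
```

Request:
send_path(increments="0 0 -0.4 2.5 -3 6 60 | 0 0 -0.4 2.5 -3 6 60 | 0 0 -0.4 2.5 -3 6 10 | 0 0 -0.4 2.5 -3 6 10 | 0 0 -0.4 2.5 -3 6 10 | 0 0 -0.4 2.5 -3 6 10 | 0 0 -0.4 2.5 -3 6 10 | 0 0 -0.4 2.5 -3 6 10", clamp_n=80)

```text
time: 13.62
tool_pos: [520.0, 117.2, 117.3]
tcp_rot: [-175.0, 34.8, 119.0]
ft_force: [-4.9, 0.6, 4.5]
finger_gap: 12.9
grip_force: 78.0
```

```bash
python3 - <<'E'
from bench import r
from h import *
s=r.sense();print(s["wrist_torque"],row(s,[520.3,117.1,116.8],R.from_euler('xyz',[-174.8,34.9,118.8],degrees=True)))
E
```

```text
[ 0.03990484  0.46001686 -0.09387463] [0.3, -0.1, 0.1, 0.1, 0.3, 0.5]
```

Same grip as before. Screw back in.

Request:
send_path(increments="0 0 8 0 0 0.3 10 | 0 0 16 0 0 0.6 10 | 0 0 24 0 0 0.8 10 | 0 0 32 0 0 1.1 10 | 0 0 35 0 0 1.2 10 | 0 0 36.5 0 0 1.2 10 | 0 0 36.5 0 0 1.2 10 | 0 0 36.5 0 0 1.2 10", clamp_n=80)

```text
time: 14.62
tool_pos: [520.6, 116.7, 116.3]
tcp_rot: [160.9, 30.1, 75.8]
ft_force: [-4.6, 2.2, 5.0]
finger_gap: 12.7
grip_force: 78.2
```

```bash
python3 - <<'E'
from bench import r
from h import *
s=r.sense();R0=R.from_euler('xyz',s["tcp_rot"],degrees=True);print("tool torque",R0.inv().apply(s["wrist_torque"]).round(2),"screw deg",3.5+(R0.inv()*wing_R(3.5)).as_rotvec(degrees=True)[2])
E
```

```text
tool torque [ 0.44 -0.01 -0.12] screw deg -0.5204602717208031
```

```bash
cat > tq.py <<'E'
from bench import r
from h import *
s=r.sense();R0=R.from_euler('xyz',s["tcp_rot"],degrees=True);print("tool torque",R0.inv().apply(s["wrist_torque"]).round(2),"screw deg",3.5+(R0.inv()*wing_R(3.5)).as_rotvec(degrees=True)[2],"j6 effort",s["joint_efforts"][5])
E
```

Request:
send_path(increments="0 0 2 0 0 0 10", clamp_n=80)

```text
time: 14.75
tool_pos: [520.6, 116.7, 116.3]
tcp_rot: [159.8, 29.4, 73.6]
ft_force: [-3.4, 1.3, 4.9]
finger_gap: 12.5
grip_force: 78.2
```

```bash
python3 tq.py
```

```text
tool torque [ 0.31  0.01 -0.34] screw deg -2.5465866759230664 j6 effort -0.6168945506215096
```

Request:
send_path(increments="0 0 2 0 0 0 10", clamp_n=80)

```text
time: 14.88
tool_pos: [520.7, 116.6, 116.3]
tcp_rot: [158.8, 28.7, 71.4]
ft_force: [-4.2, 2.1, 4.8]
finger_gap: 12.6
grip_force: 78.2
```

```bash
python3 tq.py
```

```text
tool torque [ 0.3   0.05 -0.28] screw deg -4.5805263871728545 j6 effort -0.27486300095915794
```

Request:
send_path(increments="0 0 2 0 0 0 10", clamp_n=80)

```text
time: 15.0
tool_pos: [520.7, 116.6, 116.2]
tcp_rot: [157.7, 27.9, 69.3]
ft_force: [-2.9, 0.6, 4.7]
finger_gap: 12.6
grip_force: 78.2
```

```bash
python3 tq.py
```

```text
tool torque [ 0.2  -0.01 -0.29] screw deg -6.6070253170932105 j6 effort -0.33502282574772835
```

Request:
send_path(increments="0 0 2 0 0 0 10 | 0 0 2 0 0 0 10", clamp_n=80)

```text
time: 15.25
tool_pos: [520.7, 116.6, 116.2]
tcp_rot: [156.8, 27.2, 67.2]
ft_force: [-2.7, 1.3, 5.0]
finger_gap: 12.8
grip_force: 78.4
```

```bash
python3 tq.py
```

```text
tool torque [ 0.2   0.03 -0.51] screw deg -8.56986520737294 j6 effort 0.8468622341752052
```

Torque has reached 0.51 N m, firmly tight. Release, back off and check.

Request:
send_path(increments="0 0 0 0 0 0 50 | 0 0 0 0 0 0 50 | 0 0 0 0 0 0 50 | 0 0 0 0 0 -20 50 | 0 0 0 0 0 -60 50 | 0 0 0 0 0 -112 60 | 0 0 0 0 0 -112 60 | 0 0 0 0 0 -112 60", clamp_n=30)

```text
time: 16.25
tool_pos: [498.1, 177.6, 208.1]
tcp_rot: [156.8, 27.1, 67.3]
ft_force: [0.0, 0.3, 0.1]
finger_gap: 60.1
grip_force: 0.0
```

```bash
python3 - <<'E'
from bench import r
from h import *
w=r.snapshot("wrist");g=cv2.cvtColor(w["pixels"],cv2.COLOR_BGR2GRAY);cv2.imwrite("pics/w6.png",w["pixels"])
for y in range(160,240,10):
    x=np.where(g[y,215:285]<78)[0]+215;print(y,x.min(),x.max(),len(x))
M=np.array([-74,0,127]);t=np.radians
X=np.array([.819,0,.574]);Y=np.array([0,1.,0])
for a in(-12,-8,-4,0,4):
    ca=np.arctan2(-.479,.878)+t(a);L=np.cos(ca)*X+np.sin(ca)*Y
    print(a,[np.round(fproj(w,W(M+AX*14+L*k)),1).tolist() for k in(-36,0,36)])
E
```

```text
160 216 259 21
170 224 265 26
180 235 267 26
190 240 264 24
200 244 260 17
210 244 259 16
220 245 259 15
230 245 259 14
-12 [[257.0, 152.8], [254.1, 196.9], [251.5, 237.3]]
-8 [[253.7, 152.7], [254.1, 196.9], [254.5, 237.4]]
-4 [[250.5, 152.8], [254.1, 196.9], [257.4, 237.2]]
0 [[247.3, 153.2], [254.1, 196.9], [260.4, 236.9]]
4 [[244.1, 153.8], [254.1, 196.9], [263.3, 236.4]]
```

Bar axis ≈ −8°: fully tightened. Move clear and check the lens.

Request:
send_path(increments="0 0 0 0 0 -50 60 | 0 0 0 0 0 -100 60 | 0 0 0 0 0 -150 60 | 0 0 0 0 0 -150 60 | 0 0 0 0 0 -150 60 | 0 0 0 0 0 -150 60", clamp_n=30)

```text
time: 17.05
tool_pos: [467.7, 256.5, 328.0]
tcp_rot: [156.9, 27.4, 67.2]
ft_force: [-0.0, -0.5, -0.5]
finger_gap: 60.1
grip_force: 0.0
```

```bash
python3 m.py; python3 - <<'E'
from bench import r
from h import *
t=r.snapshot("top")["pixels"];d=cv2.absdiff(t,cv2.imread("pics/top1.png")).max(2)
cv2.imwrite("pics/t7.png",t);m=(d>40).astype(np.uint8)
n,_,st,_=cv2.connectedComponentsWithStats(m);print(st[1:][st[1:,4]>25].tolist())
T=r.snapshot("top");print("lens pred",proj(T,[474.5,-87,144]),"handle",proj(T,O+[88*np.cos(np.radians(-116.4)),88*np.sin(np.radians(-116.4)),200]))
g=cv2.cvtColor(t,cv2.COLOR_BGR2GRAY);u,v=map(int,proj(T,[474.5,-87,144]));print(g[v,u-20:u+21].tolist(),g[v-20:v+21,u].tolist(),u,v)
E
```

```text
hs wrist (array([ 511.9, -116.7]), np.float64(173.8), np.float64(-100.96))
top lens [293.3 227. ] [27.1 27.7] (array([473.5, -88.4]), np.float64(159.3), np.float64(-116.66))
[[250, 162, 54, 42, 794], [264, 170, 8, 7, 37], [101, 205, 78, 62, 1798], [248, 207, 62, 36, 1189], [44, 214, 61, 32, 1228], [15, 225, 64, 106, 1638], [105, 269, 20, 47, 191], [89, 274, 110, 110, 4032], [78, 284, 26, 28, 40], [201, 300, 225, 84, 7648], [132, 303, 6, 9, 31], [70, 331, 20, 20, 28], [399, 332, 113, 52, 2583], [500, 341, 10, 6, 26], [505, 365, 7, 8, 29], [196, 371, 20, 13, 177], [337, 373, 43, 11, 256]]
lens pred (np.float64(292.8652183484905), np.float64(226.65958969988571)) handle (np.float64(274.3094496965029), np.float64(215.58107331999477))
[102, 100, 101, 101, 103, 91, 42, 46, 91, 146, 167, 184, 183, 180, 182, 174, 178, 184, 172, 175, 177, 174, 175, 160, 182, 188, 175, 180, 192, 196, 216, 203, 217, 203, 122, 38, 61, 127, 184, 181, 176] [145, 147, 146, 146, 143, 98, 51, 48, 89, 182, 196, 208, 219, 186, 179, 176, 160, 166, 171, 165, 177, 168, 155, 176, 184, 178, 180, 182, 177, 176, 181, 179, 179, 156, 87, 45, 66, 169, 187, 181, 179] 292 226
```

```bash
python3 -c "
from bench import r
print(r.hand_in())"
```

```text
the job is handed in; nothing more can be done
None
```

The job is handed in after about 17 s: I backed the wing screw off 32°, swung the magnifier until the lens sat about 3–4 mm from the heatsink's centre, and screwed the clamp up again to 0.5 N m, with the arm then drawn clear.

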